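# Take the tea glass apart for airing

### The job

Take the covered tea glass apart: lift off its lid and set it gently, knob up, in the middle of the square wooden coaster; then lift the strainer out and stand it gently upright, centred on the dark round inlay of the turntable, without letting the turntable turn. Leave the glass in its holder and everything else standing where they are.

Things in the scene. Friction and masses are not known exactly. Their poses are not given: they have to be found in the camera images.
- tea_glass: The covered tea glass: green glass 68 mm in diameter, rim 90 mm high, bore 62 mm, in one piece with a steel holder (74 mm across, foot 84 mm, 48 mm high); 0.35 kg, loose. A wire handle reaches 70 mm from the axis along its +y, 11 to 49 mm high. Origin: centre of the underside, z up. The strainer and lid start on it.
- strainer: Steel strainer in the tea glass, 0.16 kg: closed basket 50 mm in diameter, 60 mm deep, flat bottom; flange 80 mm across (60 to 64 mm up) resting loosely on the glass rim; step 64 mm across (64 to 68 mm); grip stem 14 mm thick (68 to 100 mm). Origin: centre of its bottom, z up; starts 30 mm above the table. The lid hides all but the flange. It must rise 60 mm to clear the glass.
- lid: Steel cap, 0.13 kg, 76 mm in diameter, 44 mm tall, hollow below (40 mm deep), loose over the strainer's stem, resting on its flange; on top a dark wooden knob 20 mm thick (44 to 76 mm above the rim). Round about z. Origin: centre of the lower rim, z up; starts 94 mm above the table. It must rise 40 mm to clear the stem.
- square_coaster: Square wooden coaster 90 x 90 x 10 mm, fixed on the table. Origin: centre of its underside; the top is 10 mm above it. It and the round coaster may lie in either of two places on the right.
- round_coaster: Bystander: round coaster of the same wood, 94 mm in diameter, 10 mm thick, fixed. Origin: centre of the underside.
- inlay (a point): Centre, on the top surface (28 mm above the table), of the dark round wood inlay 60 mm in diameter, flush in the turntable; z up, x points outward from the turntable's axis. The turntable is a pale wooden disc 300 mm in diameter; its axis lies 100 mm from this point along the point's -x.
- turntable (a joint): Angle of the turntable about the vertical (rad, grows anticlockwise from above; at 0 the inlay lies on the far, +x, side). It turns almost freely on its bearing: a light sideways push spins it.
- sugar_bowl: Bystander: open steel sugar bowl, 72 mm in diameter, 50 mm tall, loose at the centre of the turntable. Origin: centre of its underside.
- second_glass: Bystander: an empty tea glass in a holder, same as the first, behind it. Origin: centre of its underside.
- jam_jar: Bystander: amber jam jar, 72 mm in diameter, 95 mm tall, at the back. Origin: centre of its underside.
- teaspoon: Bystander: steel jam spoon 140 mm long lying on the table at the back right. Origin: on its underside near its middle.
There are look-alikes about, which are no part of the job. What is shaped like the lid but red is not meant. What is shaped like the square_coaster but yellow is not meant.

How it is judged:
By the outcome, as a careful person would: the job done as asked, in the order asked, and still so for the second after the job is handed in, with the robot touching nothing.
It also fails if it takes over 64 s, if anything falls off the work surface, if the arm or the gripper's body presses on something with over 40 N, if the wrist force passes 120 N, or if a joint passes its speed limit or range.

### The arm

A 7-joint arm with a two-finger parallel gripper is mounted at the origin on the work surface. World frame = base frame: x ahead of the robot, y to its left, z up, the work surface at z = 0. Lengths are in m, angles in rad, forces in N, time in s.
With the tool pointing down it reaches from about 0.4 to 0.9 m from the base axis. Payload 5.5 kg.
Tool frame: the origin (TCP) lies at the very end of the fingers, on their centre line; the grasp point (between the pads) lies arm.grip_depth behind it (arm.grip_depth is the distance from the TCP to the grasp point, in m); y points along the fingers, x is the direction in which the jaws open and shut, and the axes are right-handed (so a half turn about y gives the same grasp; the last joint's range is limited). The gripper opens to 92 mm and grips with 3 to 60 N. Pads are 19 mm wide; open, the fingers measure 130 mm over their backs; the gripper's body (75 mm by 190 mm) begins 47 mm behind the grasp point.
Start: joints at [1.61, 0.501, -0.427, 1.55, 0.221, 1.138, -0.21], TCP at [0.144, -0.634, 0.227] pointing down, gripper open.
Joint ranges: [-2.88, 2.88], [-0.31, 2.03], [-1.54, 1.56], [0.2, 2.42], [-1.41, 4.55], [0.19, 2.02], [-2.57, 2.57]. Speed limits (rad/s): [2.57, 2.57, 3.14, 3.14, 3.14, 3.14, 3.14].

### API

Orientations are given as a rotation vector (axis times angle).
In Python, from plant import arm gives the robot as it stands.
- The arm moves only by the tool send_rows, never from a script. Its argument "steps" is a list of rows, each an object with "slide": the shift along the world's x, y, z in m, a list of three; "spin": the turn about the world's z in degrees; "gripper": the gripper command: -1 is fully open, 1 is shut, values between are in proportion. In form: [{"slide": [dx, dy, dz], "spin": spin, "gripper": gripper}, ...]. A call has 1 to 20 rows; each row shifts and turns the commanded pose from where the row before left it; what a row does not reach is not made up. A row lasts 1/8 s, in which the tool goes at most 62.5 mm and 10.7 degrees, less where a joint would pass 70% of its speed; a pose out of reach is approached as far as the arm can. A call is refused whole if a number of a shift passes 0.0625 or a number of a turn 10.7, either way. A call with a gripper value outside its range is refused whole. The fingers move at their own pace and stop on an object; "newtons" is the grip in N (left out, the last holds). Time passes only in rows, so rows that do not move let the fingers close. It gives the time, the measured TCP pose, the force and the opening at its end, in the units of the state.
- arm.state(): the state, without advancing time (a new reading comes with each control period).
- arm.grab_frame(name): name is "side" or "top"; returns a dict with "pixels" (420x560x3 uint8, red, green, blue), "range_z" (420x560 float32, m along the optical axis (not along the pixel's ray), 0 where there is no reading), "K" (3x3 intrinsics, pixels), "k1" (the pictures are not rectified: a ray, as slopes to the right and down, at radius r is drawn at 1 + k1 r^2 times it, then the intrinsics apply), "position" and "rotation" of the camera in the world. Camera axes: x right, y up, looking along -z (the intrinsics and any distortion apply to the point x, -y, -z); pixel columns grow to the right and rows downward; lengths in m; the calibration is good to about 2 mm. A picture is of the moment at which its call begins.
- arm.hand_in(): hands the job in, once; it reports no verdict.
The state is a dict: "time_s": time; "joints": joint angles; "joint_vel": joint speeds; "effort": joint torques, N m; "ee_pos": TCP position; "eef_rot": TCP orientation; "force": force on the tool from outside, world axes, zero at the start; "torque": the same for the moment, N m; "finger_gap": finger opening in m.
Only numpy, scipy, OpenCV 4.12 (cv2) and the standard library are available. Lean on these libraries where they do the work, as an engineer would, in place of code of your own. Each camera call takes 0.05 s, during which the arm holds its last target.

## Working session

There is one attempt and no reset: what is moved stays moved. The work goes in short steps, Python scripts to look and compute and a tool call to move; the robot and the scene stay as the last step left them, time stands still between calls to the robot, and variables do not carry over. Pictures are saved under pics/ and viewed, and the job is handed in when it is done.

Besides the shell and the picture viewer there is one more tool, called after "Call:" as name([rows], argument=value, ...), one row to a line, values as JSON. send_rows: Moves the arm, as the interface text tells. Its arguments: {"type":"object","properties":{"steps":{"type":"array"},"newtons":{"type":"number"}},"required":["steps"]}

```bash
mkdir -p pics; ls
cat > h.py <<'E'
import numpy as np, cv2
from plant import arm
def grab(n,tag):
    f=arm.grab_frame(n); np.savez('pics/%s.npz'%tag,**{k:np.array(v) for k,v in f.items()})
    cv2.imwrite('pics/%s.png'%tag,f['pixels'][:,:,::-1]); return f
def load(tag): return dict(np.load('pics/%s.npz'%tag))
def world(f):
    K=np.array(f['K']);H,W=f['range_z'].shape
    u,v=np.meshgrid(np.arange(W),np.arange(H))
    d=np.array([float(f['k1']),0,0,0])
    p=cv2.undistortPoints(np.stack([u,v],-1).reshape(-1,1,2).astype(np.float64),K,d,None,None).reshape(H,W,2)
    z=f['range_z']; P=np.stack([p[...,0]*z,-p[...,1]*z,-z],-1)
    R=np.array(f['rotation']);
    if R.shape!=(3,3): R=cv2.Rodrigues(R)[0]
    P=P@R.T+np.array(f['position']); P[z==0]=np.nan
    return P
E
python3 - <<'E'
from h import *
s=arm.state();print(s,arm.grip_depth)
for n in('top','side'):
    f=grab(n,n+'0');print(f['K'],f['k1'],f['position'],f['rotation'])
E
```

```text
pics
{'time_s': 0.0, 'joints': array([ 1.61020496,  0.50184355, -0.42679025,  1.55146894,  0.22078081,
        1.13831536, -0.21031334]), 'joint_vel': array([-1.38235192e-03, -1.88215851e-04, -3.86742399e-05,  1.77055304e-04,
       -3.08445912e-04,  1.68740015e-03,  4.78348932e-04]), 'effort': array([-2.10422509e-04, -5.66589403e+01, -5.81561118e+00, -2.79115480e+01,
       -6.84730872e-02,  3.07322759e-02,  1.85700219e-04]), 'ee_pos': array([ 0.14405508, -0.63309771,  0.2256731 ]), 'eef_rot': array([-1.30545613,  1.04379444, -1.04128665]), 'force': array([ 0.49795072, -0.51440264,  0.68055337]), 'torque': array([ 0.00543736,  0.01044112, -0.02397363]), 'finger_gap': 0.09203077180279992} 0.0188
[[470.18120872   0.         284.53275182]
 [  0.         470.18120872 214.51463304]
 [  0.           0.           1.        ]] -0.03942318520951668 [ 0.33493271 -0.02589872  1.26519671] [ 0.12756376 -0.14160293 -1.54344806]
[[384.64909115   0.         274.21872615]
 [  0.         384.64909115 203.42972338]
 [  0.           0.           1.        ]] -0.0794927930955341 [ 0.37948892 -0.63173923  0.69592938] [ 0.78802994 -0.13238502 -0.25619275]
```

View pics/top0.png

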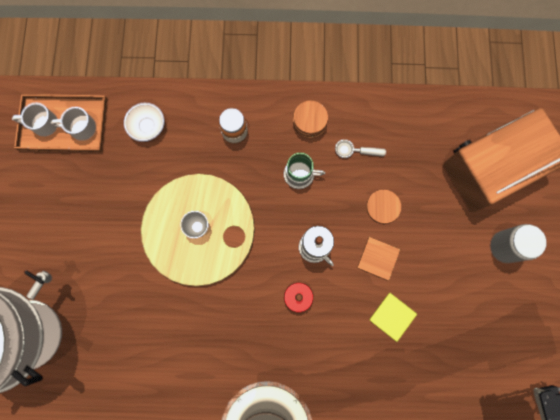

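View pics/side0.png

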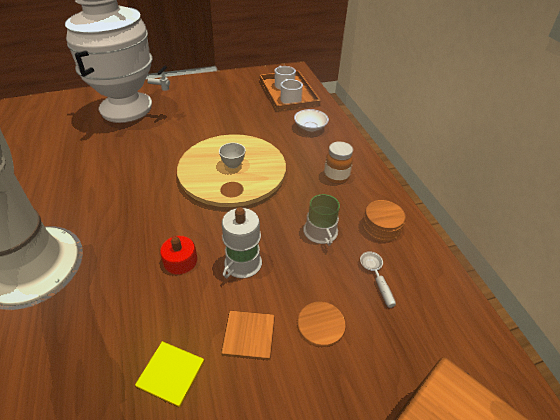

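Run:
```python
from h import *
from scipy.spatial.transform import Rotation as R
print(R.from_rotvec(arm.state()['eef_rot']).as_matrix().round(3))
```

```text
[[ 0.222 -0.     0.975]
 [-0.975  0.002  0.222]
 [-0.002 -1.     0.   ]]
```

Top view: candidates for the lid are the white/steel cap with a dark knob (319,241) and the red cap (299,297). Candidates for the coaster are the wood square (380,258), the yellow square (393,316) and the round one (384,206). The inlay is at (233,237), on the near-right part of the turntable. I choose the steel cap and the wood square. Next come a close crop and the measurements.

Run:
```python
from h import *
f=load('top0');im=f['pixels'][:,:,::-1]
cv2.imwrite('pics/crop0.png',cv2.resize(im[190:340,200:430],None,fx=3.4,fy=3.4,interpolation=cv2.INTER_CUBIC))
P=world(f)
def at(u,v): return P[v,u].round(3)
for n,u,v in [('knob',319,240),('lid',312,246),('coaster',380,258),('yellow',393,316),('round',384,206),('inlay',233,237),('tt',200,265),('sugar',195,225),('glass2',299,180),('table',340,320),('red',299,297),('jam',232,118),('rd2',310,118)]: print(n,at(u,v))
```

```text
knob [ 0.467 -0.116  0.169]
lid [ 0.455 -0.101  0.141]
coaster [ 0.441 -0.293  0.01 ]
yellow [ 0.289 -0.325  0.011]
round [ 0.583 -0.305  0.013]
inlay [0.486 0.101 0.027]
tt [0.41  0.183 0.034]
sugar [0.516 0.202 0.03 ]
glass2 [ 0.638 -0.071  0.058]
table [ 0.276 -0.187 -0.001]
red [ 0.334 -0.075  0.072]
jam [0.789 0.108 0.103]
rd2 [ 0.816 -0.098  0.047]
```

View pics/crop0.png

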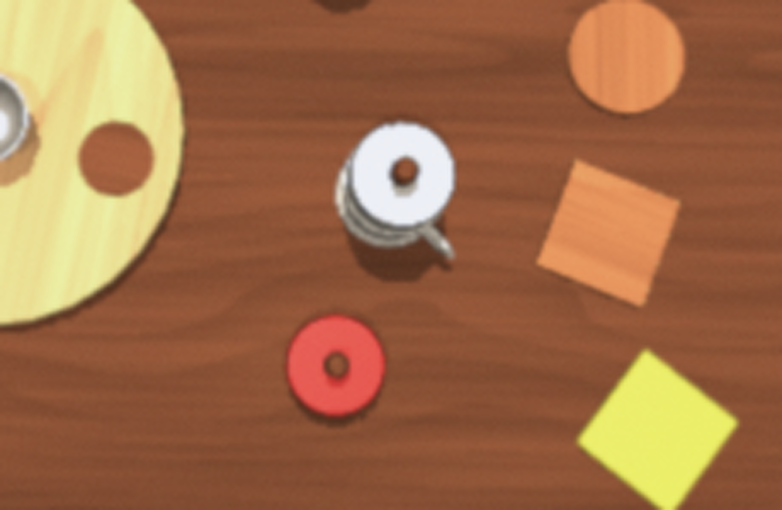

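The crop confirms it: steel lid with a dark knob at crop (405,172), the wood square at (608,233), and the inlay at (116,158). I'll fit these precisely in both cameras.

```bash
cat >> h.py <<'E'
def ray(f,uv):
    K=np.array(f['K']);d=np.array([float(f['k1']),0,0,0])
    p=cv2.undistortPoints(np.asarray(uv,float).reshape(-1,1,2),K,d).reshape(-1,2)
    R=np.array(f['rotation']); R=R if R.shape==(3,3) else cv2.Rodrigues(R)[0]
    return np.stack([p[:,0],-p[:,1],-np.ones(len(p))],-1)@R.T, np.array(f['position'])
def onplane(f,uv,z):
    r,c=ray(f,uv); return c+r*((z-c[2])/r[:,2])[:,None]
def proj(f,X):
    R=np.array(f['rotation']); R=R if R.shape==(3,3) else cv2.Rodrigues(R)[0]
    q=(np.asarray(X,float).reshape(-1,3)-np.array(f['position']))@R; q=q*[1,-1,-1]
    return cv2.projectPoints(q.reshape(-1,1,3),np.zeros(3),np.zeros(3),np.array(f['K']),np.array([float(f['k1']),0,0,0]))[0].reshape(-1,2)
def fitc(p):
    A=np.c_[2*p,np.ones(len(p))];s=np.linalg.lstsq(A,(p**2).sum(1),rcond=None)[0]
    return s[0],s[1],np.sqrt(s[2]+s[0]**2+s[1]**2)
def comp(mask,uv):
    n,l=cv2.connectedComponents(mask.astype(np.uint8)); return l==l[uv[1],uv[0]]
def outline(m):
    c=cv2.findContours(m.astype(np.uint8),cv2.RETR_EXTERNAL,cv2.CHAIN_APPROX_NONE)[0]
    return max(c,key=len)[:,0].astype(float)
E
python3 - <<'E'
from h import *
T=load('top0');S=load('side0')
def near(f,uv,tol):
    im=cv2.cvtColor(f['pixels'],cv2.COLOR_RGB2LAB).astype(float)
    w=im[uv[1]-2:uv[1]+3,uv[0]-2:uv[0]+3].reshape(-1,3).mean(0)
    d=np.abs((im-w)*[.6,1,1]).max(-1); return comp(d<tol,uv)
def hull(m): return cv2.convexHull(outline(m).astype(np.float32))[:,0].astype(float)
for nm,f,uv,z,tol in [('lidtop',T,(311,245),.138,25),('inlay',T,(233,237),.028,15),('inlay',S,(231,189),.028,15),('tt',T,(200,265),.028,35),('tt',S,(200,180),.028,35),('round',T,(384,206),.01,14),('redtop',T,(307,290),.044,40)]:
    m=near(f,uv,tol); p=onplane(f,outline(m),z)[:,:2]; 
    h=hull(m);hp=onplane(f,h,z)[:,:2]
    print(nm,'T' if f is T else 'S',m.sum(),np.round(cv2.minEnclosingCircle(hp.astype(np.float32)*1000)[0],1),np.round(np.array(fitc(hp))*1000,1))
for f,uv in((T,(380,258)),(S,(248,335))):
    m=near(f,uv,14);p=onplane(f,outline(m),.01)[:,:2]
    r=cv2.minAreaRect((p*1000).astype(np.float32)); print('sq',m.sum(),r)
for f,uv in((T,(393,316)),(S,(170,372))):
    m=near(f,uv,20);p=onplane(f,outline(m),.01)[:,:2]
    print('yel',m.sum(),cv2.minAreaRect((p*1000).astype(np.float32)))
# depth: lid top, knob
for f,uv in((T,(319,241)),(S,(241,220))):
    P=world(f).reshape(-1,3)
    q=np.hypot(P[:,0]-.465,P[:,1]+.115)<.06
    Q=P[q]
    for a,b in((.158,.185),(.13,.145),(.1,.13)):
        k=Q[(Q[:,2]>a)&(Q[:,2]<b)]
        print(a,b,len(k),k.mean(0).round(4),k.min(0).round(3),k.max(0).round(3))
E
```

```text
lidtop T 595 [ 468.7 -115.7] [ 468.7 -115.7   35.3]
inlay T 346 [488.5  98.3] [488.4  98.6  27.5]
inlay S 270 [490.3  99.7] [490.7  99.5  28.9]
tt T 8856 [507.6 197.1] [507.5 197.2 149.1]
tt S 4927 [509.4 198.2] [510.2 197.5 149.4]
round T 858 [ 583.7 -305. ] [ 584.  -305.4   45.3]
redtop T 155702 [578.4  -8.4] [531.8  23.1 828.7]
sq 1068 ((441.0327453613281, -289.5262145996094), (88.13201141357422, 88.11962890625), 69.00039672851562)
sq 2014 ((442.64349365234375, -289.006591796875), (88.9019546508789, 89.25874328613281), 68.85111999511719)
yel 1135 ((287.7176818847656, -325.6981201171875), (88.23795318603516, 88.00157165527344), 53.24480438232422)
yel 2435 ((289.6747131347656, -325.3647155761719), (89.02457427978516, 89.05384826660156), 52.833370208740234)
0.158 0.185 58 [ 0.4678 -0.1154  0.1675] [ 0.46  -0.126  0.16 ] [ 0.477 -0.107  0.174]
0.13 0.145 698 [ 0.4674 -0.1152  0.138 ] [ 0.432 -0.153  0.13 ] [ 0.505 -0.08   0.144]
0.1 0.13 37 [ 0.4435 -0.098   0.1143] [ 0.431 -0.142  0.1  ] [ 0.485 -0.078  0.129]
0.158 0.185 84 [ 0.4699 -0.1196  0.1665] [ 0.461 -0.127  0.158] [ 0.48  -0.109  0.173]
0.13 0.145 766 [ 0.4691 -0.125   0.1378] [ 0.433 -0.156  0.13 ] [ 0.508 -0.081  0.145]
0.1 0.13 363 [ 0.4658 -0.1457  0.1151] [ 0.433 -0.155  0.1  ] [ 0.505 -0.114  0.13 ]
```

Call:
send_rows([
  {"slide":[0.01,0.016,0],"spin":0,"gripper":-0.2},
  {"slide":[0.02,0.032,0],"spin":0,"gripper":-0.2},
  {"slide":[0.028,0.045,0],"spin":0,"gripper":-0.2},
  {"slide":[0.028,0.045,0],"spin":0,"gripper":-0.2},
  {"slide":[0.028,0.045,0],"spin":0,"gripper":-0.2},
  {"slide":[0.028,0.045,0],"spin":0,"gripper":-0.2},
  {"slide":[0.028,0.045,0],"spin":0,"gripper":-0.2},
  {"slide":[0.028,0.045,0],"spin":0,"gripper":-0.2},
  {"slide":[0.028,0.045,0],"spin":0,"gripper":-0.2},
  {"slide":[0.028,0.045,0],"spin":0,"gripper":-0.2},
  {"slide":[0.028,0.045,0],"spin":0,"gripper":-0.2},
  {"slide":[0.02,0.032,0],"spin":0,"gripper":-0.2},
  {"slide":[0.01,0.016,0],"spin":0,"gripper":-0.2},
  {"slide":[0,0,0],"spin":0,"gripper":-0.2},
], newtons=20)

```text
time_s: 1.85
ee_pos: [0.4563, -0.1302, 0.2267]
eef_rot: [-1.309, 1.039, -1.039]
force: [0.3, 0.6, 0.1]
finger_gap: 0.055
```

Call:
send_rows([
  {"slide":[0.0064,0.0068,-0.015],"spin":0,"gripper":-0.2},
  {"slide":[0.0063,0.0068,-0.015],"spin":0,"gripper":-0.2},
  {"slide":[0,0,0],"spin":0,"gripper":-0.2},
  {"slide":[0,0,0],"spin":0,"gripper":-0.2},
])

```text
time_s: 2.35
ee_pos: [0.4685, -0.1199, 0.197]
eef_rot: [-1.307, 1.043, -1.044]
force: [0.4, -0.9, 0.7]
finger_gap: 0.0552
```

Run:
```python
from h import *
s=arm.state();print(s['ee_pos'],s['joints'].round(2))
S=grab('side','side1');T=grab('top','top1')
e=s['ee_pos']
im=S['pixels'][:,:,::-1].copy()
u=proj(S,[e])[0];print(u,proj(T,[e]))
cv2.circle(im,tuple(int(x) for x in u),1,(0,255,0),-1)
a=im[120:290,160:330];b=T['pixels'][170:310,240:400,::-1]
cv2.imwrite('pics/c1.png',np.hstack([cv2.resize(a,(400,400),interpolation=2),cv2.resize(b,(400,400),interpolation=2)]))
```

```text
[ 0.46845162 -0.11994088  0.19698121] [ 0.86  0.29 -0.77  1.98  0.24  0.97 -1.38]
[238.2826926  200.54523665] [[321.81047571 237.82281731]]
```

View pics/c1.png

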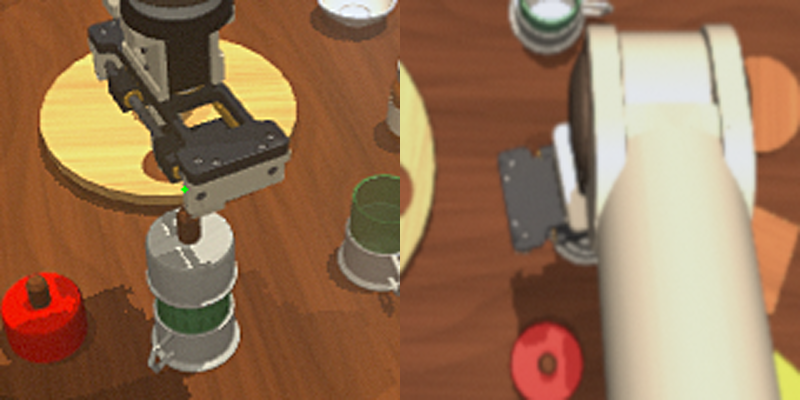

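Side crop: the fingers are above the knob, with the TCP marker at about side pixel (238,200) and the knob just below it. Descending.

Call:
send_rows([
  {"slide":[0.0005,0.0032,-0.012],"spin":0,"gripper":-0.2},
  {"slide":[0,0,-0.014],"spin":0,"gripper":-0.2},
  {"slide":[0,0,-0.014],"spin":0,"gripper":-0.2},
  {"slide":[0,0,-0.01],"spin":0,"gripper":-0.2},
  {"slide":[0,0,-0.003],"spin":0,"gripper":-0.2},
  {"slide":[0,0,0],"spin":0,"gripper":-0.2},
])

```text
time_s: 3.2
ee_pos: [0.4695, -0.1158, 0.1436]
eef_rot: [-1.307, 1.043, -1.042]
force: [0.2, 0.7, 0.6]
finger_gap: 0.0551
```

Call:
send_rows([
  {"slide":[0,0,0],"spin":0,"gripper":0.2},
  {"slide":[0,0,0],"spin":0,"gripper":0.4},
  {"slide":[0,0,0],"spin":0,"gripper":0.55},
  {"slide":[0,0,0],"spin":0,"gripper":0.7},
  {"slide":[0,0,0],"spin":0,"gripper":1},
  {"slide":[0,0,0],"spin":0,"gripper":1},
  {"slide":[0,0,0],"spin":0,"gripper":1},
  {"slide":[0,0,0],"spin":0,"gripper":1},
], newtons=15)

```text
time_s: 4.2
ee_pos: [0.4696, -0.1161, 0.1438]
eef_rot: [-1.307, 1.043, -1.043]
force: [-0.8, -0.1, 2.4]
finger_gap: 0.0197
```

Call:
send_rows([
  {"slide":[0,0,0.003],"spin":0,"gripper":1},
  {"slide":[0,0,0.006],"spin":0,"gripper":1},
  {"slide":[0,0,0.01],"spin":0,"gripper":1},
  {"slide":[0,0,0.012],"spin":0,"gripper":1},
  {"slide":[0,0,0.012],"spin":0,"gripper":1},
  {"slide":[0,0,0.012],"spin":0,"gripper":1},
  {"slide":[0,0,0.008],"spin":0,"gripper":1},
  {"slide":[0,0,0.005],"spin":0,"gripper":1},
  {"slide":[0,0,0],"spin":0,"gripper":1},
  {"slide":[0,0,0],"spin":0,"gripper":1},
], newtons=20)

```text
time_s: 5.45
ee_pos: [0.4692, -0.116, 0.2114]
eef_rot: [-1.307, 1.043, -1.042]
force: [0.3, 0.6, -1.5]
finger_gap: 0.0195
```

Run:
```python
from h import *
s=arm.state();print(s['ee_pos'],s['force'])
S=grab('side','side2')
cv2.imwrite('pics/c2.png',cv2.resize(S['pixels'][80:330,130:400,::-1],None,fx=2.2,fy=2.2,interpolation=2))
```

```text
[ 0.46919461 -0.11596675  0.21137382] [ 0.2970565   0.56355739 -1.50738799]
```

View pics/c2.png

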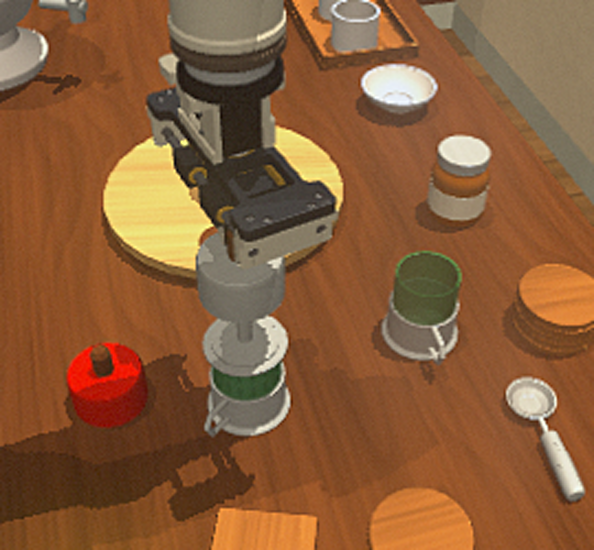

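The lid is held level and clear of the stem (side crop (240,280)), and the strainer stayed in the glass. Carrying to the coaster.

Call:
send_rows([
  {"slide":[-0.001,-0.008,0],"spin":0,"gripper":1},
  {"slide":[-0.003,-0.018,0],"spin":0,"gripper":1},
  {"slide":[-0.005,-0.03,0],"spin":0,"gripper":1},
  {"slide":[-0.005,-0.035,0],"spin":0,"gripper":1},
  {"slide":[-0.005,-0.034,0],"spin":0,"gripper":1},
  {"slide":[-0.004,-0.026,-0.01],"spin":0,"gripper":1},
  {"slide":[-0.003,-0.015,-0.02],"spin":0,"gripper":1},
  {"slide":[-0.001,-0.007,-0.025],"spin":0,"gripper":1},
  {"slide":[0,0,-0.025],"spin":0,"gripper":1},
  {"slide":[0,0,-0.02],"spin":0,"gripper":1},
  {"slide":[0,0,-0.015],"spin":0,"gripper":1},
  {"slide":[0,0,-0.008],"spin":0,"gripper":1},
  {"slide":[0,0,0],"spin":0,"gripper":1},
  {"slide":[0,0,0],"spin":0,"gripper":1},
])

```text
time_s: 7.25
ee_pos: [0.4431, -0.2892, 0.0893]
eef_rot: [-1.307, 1.042, -1.044]
force: [-0.2, 0.1, -1.3]
finger_gap: 0.0191
```

Run:
```python
from h import *
s=arm.state();print(s['ee_pos'],s['force'])
S=grab('side','side3')
cv2.imwrite('pics/c3.png',cv2.resize(S['pixels'][220:400,150:360,::-1],None,fx=3,fy=3,interpolation=2))
P=world(S).reshape(-1,3);e=s['ee_pos']
q=P[(np.hypot(P[:,0]-e[0],P[:,1]-e[1])<.05)&(P[:,2]<e[2]-.008)&(P[:,2]>e[2]-.04)]
print(len(q),fitc(q[:,:2]))
```

```text
[ 0.44306099 -0.28916579  0.08930992] [-0.21204698  0.10970664 -1.32663865]
177 (np.float64(0.44022860369218647), np.float64(-0.2920934911853618), np.float64(0.03335302392099782))
```

View pics/c3.png

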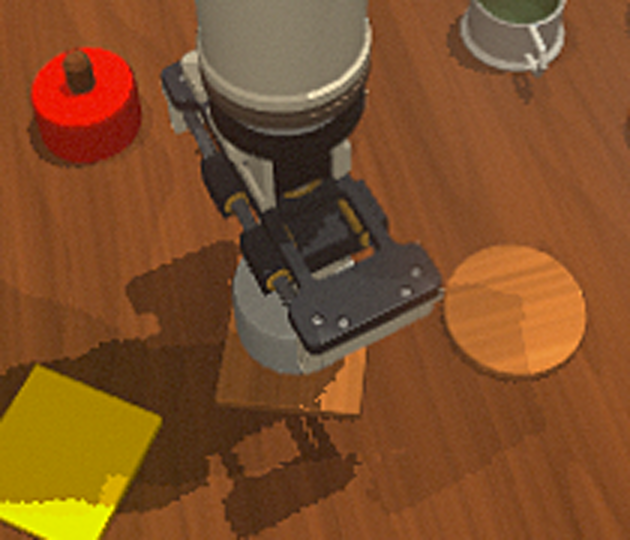

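Call:
send_rows([
  {"slide":[-0.001,0,-0.01],"spin":0,"gripper":1},
  {"slide":[0,0,-0.009],"spin":0,"gripper":1},
  {"slide":[0,0,-0.005],"spin":0,"gripper":1},
  {"slide":[0,0,-0.002],"spin":0,"gripper":1},
  {"slide":[0,0,-0.001],"spin":0,"gripper":1},
  {"slide":[0,0,0],"spin":0,"gripper":1},
  {"slide":[0,0,0],"spin":0,"gripper":1},
])

```text
time_s: 8.18
ee_pos: [0.4417, -0.289, 0.0619]
eef_rot: [-1.307, 1.042, -1.043]
force: [-0.2, -0.2, -2.2]
finger_gap: 0.0193
```

Call:
send_rows([
  {"slide":[0,0,-0.001],"spin":0,"gripper":1},
  {"slide":[0,0,-0.0007],"spin":0,"gripper":1},
  {"slide":[0,0,0],"spin":0,"gripper":1},
])

```text
time_s: 8.55
ee_pos: [0.4414, -0.289, 0.06]
eef_rot: [-1.307, 1.043, -1.043]
force: [0.1, -0.6, -2.0]
finger_gap: 0.0193
```

Call:
send_rows([
  {"slide":[0,0,-0.0006],"spin":0,"gripper":1},
  {"slide":[0,0,-0.0004],"spin":0,"gripper":1},
  {"slide":[0,0,0],"spin":0,"gripper":1},
])

```text
time_s: 8.93
ee_pos: [0.4415, -0.289, 0.0598]
eef_rot: [-1.307, 1.043, -1.043]
force: [-2.9, 2.0, 7.1]
finger_gap: 0.0193
```

Contact is felt at 7 N. Releasing.

Call:
send_rows([
  {"slide":[0,0,0.0006],"spin":0,"gripper":1},
  {"slide":[0,0,0],"spin":0,"gripper":0.5},
  {"slide":[0,0,0],"spin":0,"gripper":0.4},
  {"slide":[0,0,0],"spin":0,"gripper":0.2},
  {"slide":[0,0,0],"spin":0,"gripper":0},
  {"slide":[0,0,0.004],"spin":0,"gripper":-0.2},
  {"slide":[0,0,0.02],"spin":0,"gripper":-0.2},
  {"slide":[0,0,0.03],"spin":0,"gripper":-0.2},
  {"slide":[0,0,0.04],"spin":0,"gripper":-0.2},
  {"slide":[0.001,0.01,0.03],"spin":0,"gripper":-0.2},
  {"slide":[0.004,0.03,0.015],"spin":0,"gripper":-0.2},
  {"slide":[0.006,0.04,0],"spin":0,"gripper":-0.2},
  {"slide":[0.006,0.04,0],"spin":0,"gripper":-0.2},
  {"slide":[0.005,0.03,0],"spin":0,"gripper":-0.2},
  {"slide":[0.004,0.018,0],"spin":0,"gripper":-0.2},
  {"slide":[0.001,0.006,0],"spin":0,"gripper":-0.2},
  {"slide":[0,0,0],"spin":0,"gripper":-0.2},
  {"slide":[0,0,0],"spin":0,"gripper":-0.2},
])

```text
time_s: 11.18
ee_pos: [0.4683, -0.1161, 0.1988]
eef_rot: [-1.307, 1.044, -1.044]
force: [0.1, -0.5, -0.4]
finger_gap: 0.0548
```

Run:
```python
from h import *
s=arm.state();print(s['ee_pos'],s['force'])
S=grab('side','side4');T=grab('top','top4')
a=S['pixels'][100:400,130:400,::-1];b=T['pixels'][150:350,220:430,::-1]
cv2.imwrite('pics/c4.png',np.hstack([cv2.resize(a,(400,444),interpolation=2),cv2.resize(b,(400,444),interpolation=2)]))
for f in(S,T):
  P=world(f).reshape(-1,3)
  q=P[(np.hypot(P[:,0]-.442,P[:,1]+.289)<.05)&(P[:,2]>.049)&(P[:,2]<.06)]
  if len(q)>10: print('lidtop',len(q),q.mean(0),(q.max(0)+q.min(0))/2,q.max(0)-q.min(0))
  q=P[(np.hypot(P[:,0]-.442,P[:,1]+.289)<.05)&(P[:,2]>.065)&(P[:,2]<.1)]
  if len(q)>3: print('knob',len(q),q.mean(0),q.max(0))
  q=P[(np.hypot(P[:,0]-.469,P[:,1]+.116)<.05)&(P[:,2]>.088)&(P[:,2]<.097)]
  if len(q)>3: print('flange',len(q),q.mean(0),(q.max(0)+q.min(0))/2,q.max(0)-q.min(0))
  q=P[(np.hypot(P[:,0]-.469,P[:,1]+.116)<.02)&(P[:,2]>.11)&(P[:,2]<.14)]
  if len(q)>3: print('stem',len(q),q.mean(0),q.max(0),(q.max(0)+q.min(0))/2)
```

```text
[ 0.46831352 -0.11611021  0.19877602] [ 0.11668407 -0.52985917 -0.36425862]
lidtop 1074 [ 0.44186798 -0.29363857  0.05428006] [ 0.44284067 -0.2893142   0.05451561] [0.07535841 0.0745809  0.01090931]
knob 140 [ 0.44201107 -0.29294688  0.07998596] [ 0.45284011 -0.28291231  0.08817306]
flange 366 [ 0.46931106 -0.12636451  0.09440367] [ 0.47075392 -0.11534734  0.09342588] [0.07916535 0.07943248 0.00707333]
stem 71 [ 0.47060708 -0.11917759  0.12351502] [ 0.47760532 -0.10993855  0.13217615] [ 0.47101046 -0.11657325  0.12126816]
lidtop 324 [ 0.44244228 -0.30318852  0.0541975 ] [ 0.4404736  -0.30238706  0.05456723] [0.07321178 0.04688544 0.01077472]
knob 57 [ 0.43990877 -0.28759316  0.08235195] [ 0.45060874 -0.27956755  0.09055513]
flange 22 [ 0.43581326 -0.10104914  0.09437473] [ 0.43514744 -0.10133285  0.09376786] [0.01012322 0.01742171 0.0061929 ]
```

View pics/c4.png

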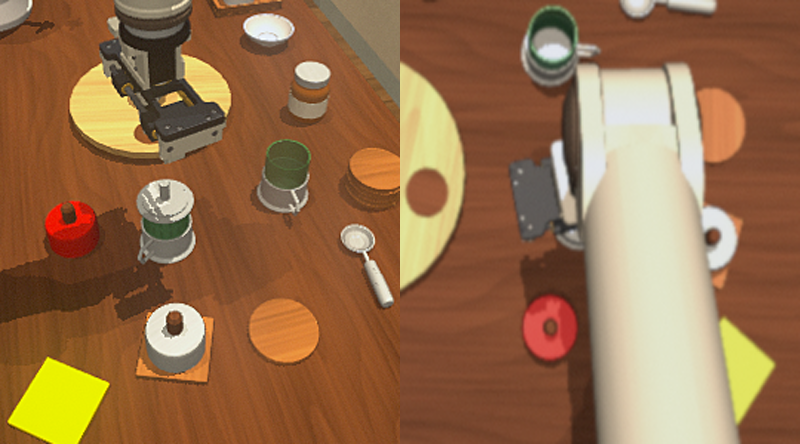

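Side crop: the lid stands knob-up, centred on the wood square (centre within about 1 mm of the coaster in the same camera). The strainer stem is free at side crop (165,190). Descending on the stem.

Call:
send_rows([
  {"slide":[0.0012,0,-0.012],"spin":0,"gripper":-0.2},
  {"slide":[0,0,-0.02],"spin":0,"gripper":-0.2},
  {"slide":[0,0,-0.022],"spin":0,"gripper":-0.2},
  {"slide":[0,0,-0.02],"spin":0,"gripper":-0.2},
  {"slide":[0,0,-0.013],"spin":0,"gripper":-0.2},
  {"slide":[0,0,-0.007],"spin":0,"gripper":-0.2},
  {"slide":[0,0,0],"spin":0,"gripper":-0.2},
  {"slide":[0,0,0],"spin":0,"gripper":0},
  {"slide":[0,0,0],"spin":0,"gripper":0.3},
  {"slide":[0,0,0],"spin":0,"gripper":0.5},
], newtons=15)

```text
time_s: 12.52
ee_pos: [0.47, -0.1151, 0.105]
eef_rot: [-1.307, 1.042, -1.044]
force: [0.4, -0.3, 0.1]
finger_gap: 0.0307
```

Call:
send_rows([
  {"slide":[0,-0.001,-0.001],"spin":0,"gripper":0.55},
  {"slide":[0,0,0],"spin":0,"gripper":0.65},
  {"slide":[0,0,0],"spin":0,"gripper":0.75},
  {"slide":[0,0,0],"spin":0,"gripper":1},
  {"slide":[0,0,0],"spin":0,"gripper":1},
  {"slide":[0,0,0],"spin":0,"gripper":1},
  {"slide":[0,0,0],"spin":0,"gripper":1},
], newtons=20)

```text
time_s: 13.4
ee_pos: [0.4696, -0.116, 0.1036]
eef_rot: [-1.307, 1.043, -1.043]
force: [-0.8, -0.1, 0.8]
finger_gap: 0.0134
```

Call:
send_rows([
  {"slide":[0,0,0.003],"spin":0,"gripper":1},
  {"slide":[0,0,0.006],"spin":0,"gripper":1},
  {"slide":[0,0,0.01],"spin":0,"gripper":1},
  {"slide":[0,0,0.012],"spin":0,"gripper":1},
  {"slide":[0,0,0.014],"spin":0,"gripper":1},
  {"slide":[0,0,0.014],"spin":0,"gripper":1},
  {"slide":[0,0,0.014],"spin":0,"gripper":1},
  {"slide":[0,0,0.012],"spin":0,"gripper":1},
  {"slide":[0,0,0.006],"spin":0,"gripper":1},
  {"slide":[0,0,0.003],"spin":0,"gripper":1},
  {"slide":[0,0,0],"spin":0,"gripper":1},
  {"slide":[0,0,0],"spin":0,"gripper":1},
], newtons=25)

```text
time_s: 14.9
ee_pos: [0.4693, -0.1159, 0.1972]
eef_rot: [-1.307, 1.043, -1.042]
force: [-0.0, 0.4, -1.7]
finger_gap: 0.0137
```

Run:
```python
from h import *
s=arm.state();print(s['ee_pos'],s['force'],s['joints'].round(2))
S=grab('side','side5')
cv2.imwrite('pics/c5.png',cv2.resize(S['pixels'][80:370,130:400,::-1],None,fx=2,fy=2,interpolation=2))
```

```text
[ 0.46934501 -0.11588773  0.19719259] [-0.02694699  0.42589172 -1.72334983] [ 0.86  0.29 -0.78  1.98  0.25  0.97 -1.39]
```

View pics/c5.png

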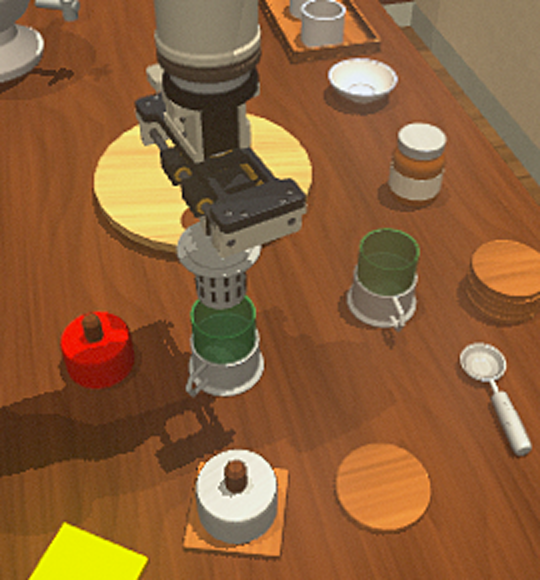

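The strainer hangs upright (side crop (220,265)), its basket clear of the glass rim. Carrying to above the inlay, turning the jaws to lie radially to the turntable.

Call:
send_rows([
  {"slide":[0.001,0.006,0],"spin":-1,"gripper":1},
  {"slide":[0.001,0.014,0],"spin":-2,"gripper":1},
  {"slide":[0.002,0.022,0],"spin":-3,"gripper":1},
  {"slide":[0.003,0.028,0],"spin":-3,"gripper":1},
  {"slide":[0.003,0.03,0],"spin":-3,"gripper":1},
  {"slide":[0.003,0.03,0],"spin":-3,"gripper":1},
  {"slide":[0.003,0.028,0],"spin":-3,"gripper":1},
  {"slide":[0.002,0.022,0],"spin":-3,"gripper":1},
  {"slide":[0.001,0.015,0],"spin":-2,"gripper":1},
  {"slide":[0.001,0.01,0],"spin":-1,"gripper":1},
  {"slide":[0,0.007,-0.005],"spin":0,"gripper":1},
  {"slide":[0,0.003,-0.01],"spin":0,"gripper":1},
  {"slide":[0,0,-0.02],"spin":0,"gripper":1},
  {"slide":[0,0,-0.015],"spin":0,"gripper":1},
  {"slide":[0,0,-0.008],"spin":0,"gripper":1},
  {"slide":[0,0,0],"spin":0,"gripper":1},
  {"slide":[0,0,0],"spin":0,"gripper":1},
  {"slide":[0,0,0],"spin":0,"gripper":1},
])

```text
time_s: 17.2
ee_pos: [0.4902, 0.0991, 0.1402]
eef_rot: [-1.109, 1.351, -1.352]
force: [1.1, 0.1, -1.9]
finger_gap: 0.0134
```

Run:
```python
from h import *
s=arm.state();print(s['ee_pos'],s['force'],s['joints'].round(2))
S=grab('side','side6');T=grab('top','top6')
a=S['pixels'][70:270,130:330,::-1];b=T['pixels'][150:320,130:300,::-1]
cv2.imwrite('pics/c6.png',np.hstack([cv2.resize(a,(400,400),interpolation=2),cv2.resize(b,(400,400),interpolation=2)]))
P=world(S).reshape(-1,3);e=s['ee_pos']
d=np.hypot(P[:,0]-e[0],P[:,1]-e[1]);b=e[2]-.0736
q=P[(d<.032)&(P[:,2]<b+.055)&(P[:,2]>b+.005)];print('basket',len(q),q.mean(0),q.min(0),q.max(0))
if len(q)>5:
  # fixed radius fit
  from scipy.optimize import least_squares
  r=least_squares(lambda c:np.hypot(q[:,0]-c[0],q[:,1]-c[1])-.025,e[:2],loss='soft_l1',f_scale=.001);print(r.x,np.abs(r.fun).mean())
q=P[(d<.043)&(P[:,2]>b+.056)&(P[:,2]<b+.066)];print('flange',len(q),(q.min(0)+q.max(0))/2,np.ptp(q,0))
```

```text
[0.49020793 0.09912943 0.14022772] [ 1.13099245  0.11761247 -1.93000977] [ 0.36  0.41 -0.73  1.99  0.36  0.87 -2.34]
basket 264 [0.48887698 0.07944078 0.09316737] [0.46669015 0.07180612 0.07206174] [0.51663925 0.09728797 0.11595176]
[0.49199473 0.0995047 ] 0.000846228014856432
flange 170 [0.49137572 0.09108767 0.12946407] [0.0788369  0.06764259 0.00602562]
```

View pics/c6.png

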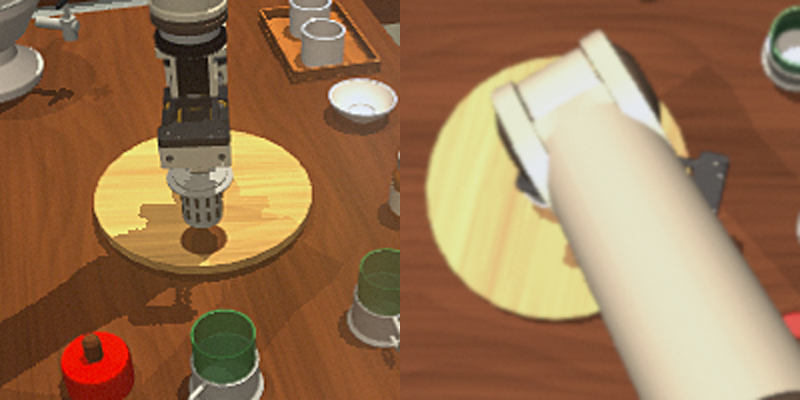

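The basket is above the inlay (side crop (203,238)), within about 1.5 mm. Lowering with a small x correction.

Call:
send_rows([
  {"slide":[-0.0012,0,-0.01],"spin":0,"gripper":1},
  {"slide":[0,0,-0.011],"spin":0,"gripper":1},
  {"slide":[0,0,-0.007],"spin":0,"gripper":1},
  {"slide":[0,0,-0.004],"spin":0,"gripper":1},
  {"slide":[0,0,-0.002],"spin":0,"gripper":1},
  {"slide":[0,0,-0.001],"spin":0,"gripper":1},
  {"slide":[0,0,0],"spin":0,"gripper":1},
  {"slide":[0,0,0],"spin":0,"gripper":1},
])

```text
time_s: 18.3
ee_pos: [0.4887, 0.099, 0.1048]
eef_rot: [-1.11, 1.351, -1.352]
force: [-0.2, -0.1, -1.8]
finger_gap: 0.013
```

Call:
send_rows([
  {"slide":[0,0,-0.001],"spin":0,"gripper":1},
  {"slide":[0,0,-0.001],"spin":0,"gripper":1},
  {"slide":[0,0,-0.0005],"spin":0,"gripper":1},
  {"slide":[0,0,0],"spin":0,"gripper":1},
])

```text
time_s: 18.8
ee_pos: [0.4884, 0.099, 0.1021]
eef_rot: [-1.111, 1.352, -1.351]
force: [0.3, -0.7, -1.0]
finger_gap: 0.0134
```

Run:
```python
from h import *
s=arm.state();print(s['ee_pos'],s['force'])
S=grab('side','side7')
cv2.imwrite('pics/c7.png',cv2.resize(S['pixels'][110:230,150:310,::-1],None,fx=4,fy=4,interpolation=2))
P=world(S).reshape(-1,3);e=s['ee_pos']
d=np.hypot(P[:,0]-e[0],P[:,1]-e[1]);b=e[2]-.0736
q=P[(d<.032)&(P[:,2]<b+.055)&(P[:,2]>b+.008)]
from scipy.optimize import least_squares
r=least_squares(lambda c:np.hypot(q[:,0]-c[0],q[:,1]-c[1])-.025,e[:2],loss='soft_l1',f_scale=.001);print(len(q),r.x,np.abs(r.fun).mean())
```

```text
[0.48842029 0.09902442 0.10205701] [ 0.25100732 -0.68538468 -1.02374962]
222 [0.49007972 0.09921409] 0.000843745703199631
```

View pics/c7.png

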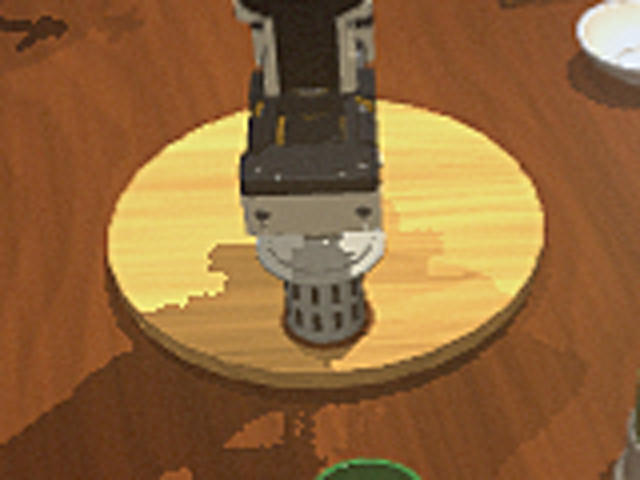

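The basket sits centred over the inlay, with a dark ring visible around it at crop (330,340). Feeling for contact.

Call:
send_rows([
  {"slide":[0,0,-0.0004],"spin":0,"gripper":1},
  {"slide":[0,0,-0.0003],"spin":0,"gripper":1},
  {"slide":[0,0,0],"spin":0,"gripper":1},
])

```text
time_s: 19.23
ee_pos: [0.4887, 0.099, 0.1016]
eef_rot: [-1.11, 1.351, -1.352]
force: [0.9, 0.0, 1.1]
finger_gap: 0.0127
```

Contact (force went from -1.8 to +1.1 N). Releasing slowly and rising.

Call:
send_rows([
  {"slide":[0,0,0],"spin":0,"gripper":0.68},
  {"slide":[0,0,0],"spin":0,"gripper":0.6},
  {"slide":[0,0,0],"spin":0,"gripper":0.5},
  {"slide":[0,0,0],"spin":0,"gripper":0.3},
  {"slide":[0,0,0],"spin":0,"gripper":0.1},
  {"slide":[0,0,0],"spin":0,"gripper":-0.1},
  {"slide":[0,0,0.005],"spin":0,"gripper":-0.1},
  {"slide":[0,0,0.015],"spin":0,"gripper":-0.1},
  {"slide":[0,0,0.025],"spin":0,"gripper":-0.1},
  {"slide":[0,0,0.03],"spin":0,"gripper":-0.1},
  {"slide":[0,0,0.03],"spin":0,"gripper":-0.1},
  {"slide":[0,-0.02,0.01],"spin":2,"gripper":-0.1},
  {"slide":[0,-0.04,0],"spin":4,"gripper":-0.1},
  {"slide":[0,-0.05,0],"spin":5,"gripper":-0.1},
  {"slide":[0,-0.05,0],"spin":5,"gripper":-0.1},
  {"slide":[0,-0.05,0],"spin":5,"gripper":-0.1},
  {"slide":[0,-0.05,0],"spin":2,"gripper":-0.1},
  {"slide":[0,-0.04,0],"spin":0,"gripper":-0.1},
  {"slide":[0,-0.02,0],"spin":0,"gripper":-0.1},
  {"slide":[0,0,0],"spin":0,"gripper":-0.1},
])

```text
time_s: 21.72
ee_pos: [0.4885, -0.2216, 0.2168]
eef_rot: [-1.298, 1.057, -1.058]
force: [-1.2, 0.6, -0.1]
finger_gap: 0.0506
```

Run:
```python
from h import *
s=arm.state();print(s['ee_pos'],s['force'])
S=grab('side','side8');T=grab('top','top8')
cv2.imwrite('pics/c8.png',np.hstack([cv2.resize(S['pixels'][:,60:420,::-1],(400,466)),cv2.resize(T['pixels'][150:350,120:300,::-1],(400,444),interpolation=2).__class__(0) if 0 else cv2.resize(T['pixels'][150:350,120:292,::-1],(400,466),interpolation=2)]))
from scipy.optimize import least_squares
P=world(S).reshape(-1,3);e=np.array([.49,.099]);d=np.hypot(*(P[:,:2]-e).T)
q=P[(d<.032)&(P[:,2]<.082)&(P[:,2]>.036)]
r=least_squares(lambda c:np.hypot(q[:,0]-c[0],q[:,1]-c[1])-.025,e,loss='soft_l1',f_scale=.001);print('S basket',r.x)
for f in(S,T):
  P=world(f).reshape(-1,3);d=np.hypot(*(P[:,:2]-e).T)
  q=P[(d<.05)&(P[:,2]>.087)&(P[:,2]<.1)];print('flange',len(q),(q.min(0)+q.max(0))/2,np.ptp(q,0))
  q=P[(d<.03)&(P[:,2]>.105)];print('stem',len(q),q.mean(0),q.max(0))
# difference images of the static things
for a,b in(('side0',S),('top0',T)):
  A=load(a); D=np.abs(A['pixels'].astype(int)-b['pixels']).max(-1)>50
  cv2.imwrite('pics/d_%s.png'%a,(D*255).astype(np.uint8))
```

```text
[ 0.48847275 -0.22161509  0.21679477] [-1.18869775  0.57264027 -0.11141616]
S basket [0.49051327 0.0992459 ]
flange 97 [0.46378648 0.09421912 0.0935016 ] [0.02688351 0.06409544 0.01001671]<stdin>:12: RuntimeWarning: Mean of empty slice.
  ret = um.true_divide(
Traceback (most recent call last):
ValueError: zero-size array to reduction operation maximum which has no identity
```

View pics/c8.png

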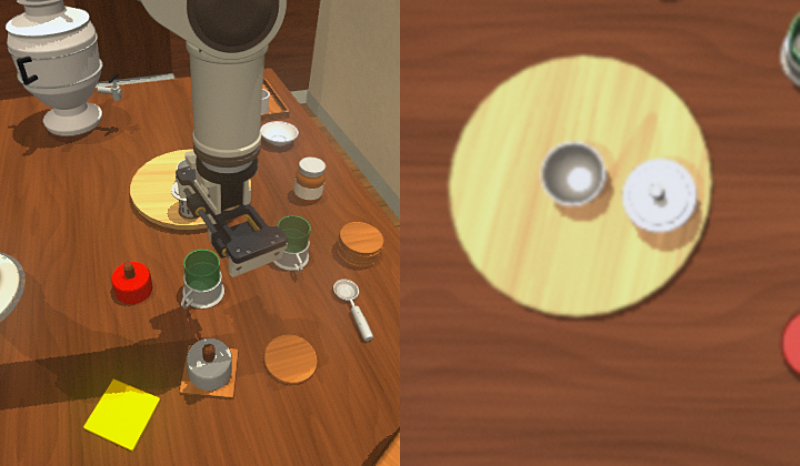

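The strainer stands upright on the turntable (top crop (660,195)). The arm still hides part of the side view, so I'll retreat for a last check.

Call:
send_rows([
  {"slide":[-0.01,-0.015,0],"spin":0,"gripper":-0.5},
  {"slide":[-0.02,-0.03,0],"spin":0,"gripper":-0.5},
  {"slide":[-0.03,-0.04,0],"spin":0,"gripper":-0.5},
  {"slide":[-0.03,-0.04,0],"spin":0,"gripper":-0.5},
  {"slide":[-0.03,-0.04,0],"spin":0,"gripper":-0.5},
  {"slide":[-0.03,-0.04,0],"spin":0,"gripper":-0.5},
  {"slide":[-0.03,-0.04,0],"spin":0,"gripper":-0.5},
  {"slide":[-0.03,-0.04,0],"spin":0,"gripper":-0.5},
  {"slide":[-0.03,-0.04,0],"spin":0,"gripper":-0.5},
  {"slide":[-0.03,-0.04,0],"spin":0,"gripper":-0.5},
  {"slide":[-0.02,-0.02,0],"spin":0,"gripper":-0.5},
  {"slide":[-0.01,-0.01,0],"spin":0,"gripper":-0.5},
  {"slide":[0,0,0],"spin":0,"gripper":-0.5},
  {"slide":[0,0,0],"spin":0,"gripper":-0.5},
])

```text
time_s: 23.58
ee_pos: [0.1903, -0.6146, 0.2166]
eef_rot: [-1.3, 1.054, -1.054]
force: [-0.1, 0.3, -0.1]
finger_gap: 0.0688
```

Run:
```python
from h import *
s=arm.state();print(s['ee_pos'])
S=grab('side','side9');T=grab('top','top9')
e=np.array([.49,.099]);l=np.array([.442,-.289])
for n,f in(('S',S),('T',T)):
  P=world(f).reshape(-1,3);d=np.hypot(*(P[:,:2]-e).T)
  for nm,dd,a,b in(('flange',.05,.087,.097),('stem',.03,.105,.2)):
    q=P[(d<dd)&(P[:,2]>a)&(P[:,2]<b)]
    if len(q):print(n,nm,len(q),((q.min(0)+q.max(0))/2).round(4),np.ptp(q,0).round(4),q.max(0)[2])
  d=np.hypot(*(P[:,:2]-l).T); q=P[(d<.05)&(P[:,2]>.05)&(P[:,2]<.06)]
  if len(q):print(n,'lid',((q.min(0)+q.max(0))/2).round(4),np.ptp(q,0).round(4))
D=[]
for a,b in(('side0',S),('top0',T)):
  A=load(a); m=np.abs(A['pixels'].astype(int)-b['pixels']).max(-1)>50
  D.append(cv2.resize((m*255).astype(np.uint8),(400,300)))
x=np.hstack([cv2.resize(f['pixels'][:,:,::-1],(400,300),interpolation=3) for f in(S,T)])
cv2.imwrite('pics/c9.png',np.vstack([x,cv2.cvtColor(np.hstack(D),8)]))
# turntable grain registration in top
A=load('top0');g=[cv2.cvtColor(i['pixels'],cv2.COLOR_RGB2GRAY) for i in(A,T)]
c=proj(T,[[.5085,.1975,.028]])[0]
mask=np.zeros(g[0].shape,np.uint8)
yy,xx=np.mgrid[:420,:560];rr=np.hypot(xx-c[0],yy-c[1]);mask[(rr<50)&(rr>20)&(xx<c[0]+12)&(np.abs(yy-c[1])<60)]=1
best=[]
for t in np.arange(-5,5.01,.25):
  w=cv2.warpAffine(g[0],cv2.getRotationMatrix2D(tuple(c.astype(float)),t,1),(560,420))
  best.append((np.corrcoef(w[mask>0],g[1][mask>0])[0,1],t))
print(sorted(best)[-3:])
```

```text
[ 0.19033735 -0.61464975  0.21658942]
S flange 386 [0.4902 0.0985 0.0925] [0.079  0.0808 0.009 ] 0.09698291092389444
S stem 58 [0.49   0.0973 0.1176] [0.013  0.0132 0.0246] 0.12989603400839211
S lid [ 0.4426 -0.2892  0.055 ] [0.0749 0.0739 0.01  ]
T flange 543 [0.4874 0.0993 0.0921] [0.0792 0.0765 0.0098] 0.09697937103194088
T stem 35 [0.4871 0.099  0.1194] [0.0134 0.0136 0.0232] 0.13097824171921957
T lid [ 0.4403 -0.2894  0.0549] [0.0726 0.0732 0.0097]
[(np.float64(0.9862729844926296), np.float64(-0.25)), (np.float64(0.9871528066721139), np.float64(0.0)), (np.float64(0.9872745333730245), np.float64(0.25))]
```

View pics/c9.png

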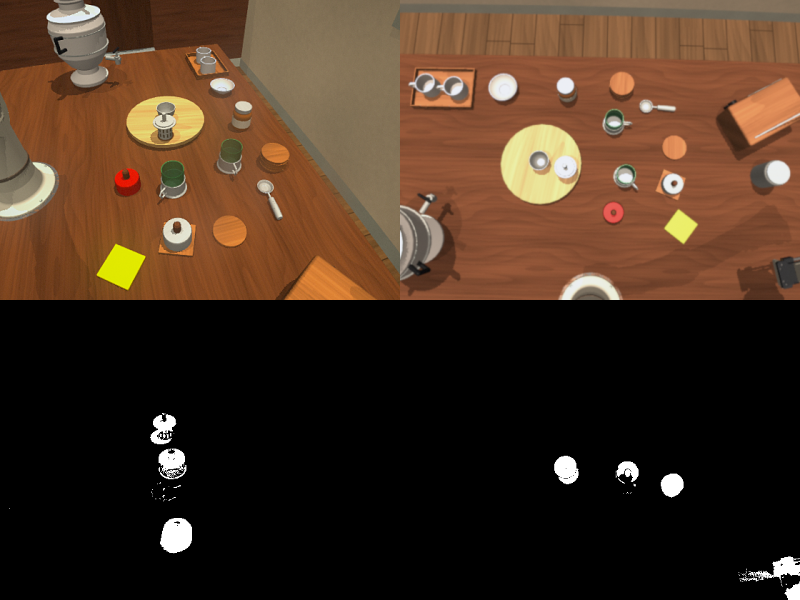

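Side and top views: the strainer is upright on the inlay spot, the lid is knob-up on the wood square, and the differences are only at the moved parts (and the arm). Handing in.

```bash
python3 -c "
from plant import arm
print(arm.hand_in())"
```

```text
the job is handed in; nothing more can be done
None
```

The job is done and handed in at about 23.7 s of robot time. I lifted the lid off and set it knob up on the square wooden coaster. Then I lifted the strainer out and stood it upright on the turntable's dark inlay. Contact was about 9 N for the lid and about 3 N for the strainer.

The last checks, in both cameras, showed:
- **Lid:** its centre is within about 1 mm of the coaster's centre.
- **Strainer:** it is upright, and its centre is within about 1.5 mm of the inlay's centre.
- **Turntable:** the wood grain matched the first picture to within about 0.25°, which is as finely as I could tell.
- **Everything else:** before-and-after images differ only where the lid and strainer were and now stand, in their shadows and at the arm. The glass stayed in its holder and did not visibly move.

The two cameras disagreed with each other by about 2 mm along x, which is their stated calibration error, so I compared positions within one camera. One checking script crashed because the arm was blocking the side view. I moved the arm away and repeated the check without problems.

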